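# Free the mended board from the bar clamp

### The job

The glue in the mended walnut board has set, so open the bar clamp that holds it: press down the release lever on the sliding jaw with a fingertip and, keeping it pressed, push the jaw back along its bar, away from the board, until it stands against the stop pin at the end of its travel. Then let the lever spring up and come away. Only press and push, without pinching or forcing anything; the board stays lying where it is, and the jar, the banneton and the spatula are left alone.

Things in the scene. Friction and masses are not known exactly. Their poses are not given: they have to be found in the camera images.
- clamp: Aluminium bar clamp, 490 mm long, fixed. Origin on the counter under the bar, at the middle of the release pad's travel (pad centre at y = -55 mm with the jaw closed, +55 mm fully back). +y runs along the bar, the way the jaw opens, away from the board; z up. Bar 20 mm wide, notched top edge 36 mm high. Head, screw and cross handle at the -y end (y -294 to -405 mm, 80 mm high).
- jaw (a joint): Travel of the grey sliding jaw in m: 0 = closed on the board (start), 0.110 = fully back on the stop pin, a hard stop. Needs about 3 N and stays where left. With the lever up a spring pawl blocks opening, so the lever must stay pressed while the jaw moves; from 0.097 on it can spring fully up again. Upright plate 44 mm wide, top 80 mm high, its back 76 mm from the pad centre towards the board.
- release (a joint): Tilt of the release lever in rad: 0 = up (start, sprung), 0.30 = fully down, a hard stop; the pawl is clear above about 0.19. It turns on a cross pin 40 mm from the pad centre towards the board, 34 mm above the counter. At the pad centre: pawl clear after about 8 mm of press, stop at about 12 mm; 4 N at first, 7 N at the stop. Springs up when let go.
- release_pad: Thumb pad of the release lever, on the sliding jaw: steel with black rubber top, 36 mm wide, 36 mm long along the bar, ending away from the board in an upturned lip 4 mm thick and 14 mm above the pad, which a fingertip on the pad can push against. Origin on the lever's cross pin, 40 mm from the pad centre towards the board. Over 45 N of finger load on it is forcing or pinching it.
- pad (a point): Centre of the top of the release pad, 60 mm above the counter with the lever up. The lip's inner face is 18 mm from it, away from the board (clamp +y). As the lever is pressed the pad tilts and moves some 7 mm in clamp +y.
- jaw_face (a point): Middle of the sliding jaw's face that bears on the board, 58 mm above the counter.
- board_mid (a point): Centre of the walnut board, half-way up: 230 x 150 x 22 mm, 0.5 kg, loose, lying on the bar and battens (its top 58 mm above the counter) between the fixed head and the sliding jaw.
- jar: Empty glass preserving jar with glass lid and two steel clips, 100 mm diameter, 114 mm high, loose. Origin: centre of its underside.
- banneton: Round coiled-cane proving basket standing upside down, 230 mm diameter, 85 mm high, loose. Origin: centre of its underside.
- spatula: Spatula with wooden handle and grey silicone blade, 265 mm long, up to 50 mm wide and 14 mm high, lying flat along its x axis (blade at +x), loose. Origin: under its middle.

How it is judged (in metres and radians):
On the way, in this order (a step that is already met when the one before it is completed fails the run):
1. the release lever is pressed down while the jaw is still near the board (value of joint release above 0.15 rad and value of joint jaw below 0.03 m), for 0.05 s.
2. the jaw is pushed back to the end of its travel (value of joint jaw above 0.102 m), for 0.1 s.
At the end, for the whole second after the job is handed in: The sliding jaw stands at rest within 8 mm of the stop pin, the release lever has sprung up, and the board lies within 10 mm of where it was (value of joint jaw above 0.102 m and value of joint release below 0.04 rad and velocity of joint jaw between -0.005 and 0.005 m/s and distance of board_mid from where it was at the start of the episode below 0.01 m); the robot touches nothing.
It fails at once if the board is shifted or lifted by more than 10 mm (distance of board_mid from where it was at the start of the episode above 0.01 m).
It fails at once if the release is pinched or forced with more than 45 N (contact force between the fingers and release_pad above 45 N).
It fails at once if the jar, banneton or spatula is moved by more than 15 mm (distance of any of jar, banneton, spatula from where it was at the start of the episode above 0.015 m).
It also fails if it takes over 34 s, if anything falls off the work surface, if the arm or the gripper's body presses on something with over 40 N, if the wrist force passes 120 N, or if a joint passes its speed limit or range.

### The arm

A 6-joint arm with a two-finger parallel gripper is mounted at the origin on the work surface. World frame = base frame: x ahead of the robot, y to its left, z up, the work surface at z = 0. Lengths are in m, angles in degrees, forces in N, time in s.
With the tool pointing down it reaches from about 0.25 to 0.775 m from the base axis. Payload 8.9 kg.
Tool frame: the origin (TCP) lies at the very end of the fingers, on their centre line; the grasp point (between the pads) lies 19 mm behind it; z points along the fingers, y is the direction in which the jaws open and shut (so a half turn about z gives the same grasp; the last joint's range is limited). The gripper opens to 85 mm and grips with 20 to 120 N. Pads are 22 mm wide; open, the fingers measure 114 mm over their backs; the gripper's body (76 mm by 85 mm) begins 54 mm behind the grasp point. The pads swing forward as they close: fully open they stand 13 mm farther back than shut.
Start: joints at [55.273, 16.656, -8.789, 64.555, 0, 82.019], TCP at [0.236, 0.469, 0.231] pointing down, gripper open.
Joint ranges: [-144.48, 144.48], [-52.06, 99.96], [-74.48, 78.29], [-112.23, 115.85], [-86.99, 84.42], [-180, 180]. Speed limits (degrees/s): [127.2, 127.2, 159.86, 180, 180, 180].

### API

Orientations are given as a 3x3 rotation matrix whose columns are the frame's x, y, z axes.
In Python, from bench import * gives the robot as it stands.
- The arm moves only by the tool servo_tool, never from a script. Its argument "targets" is one flat list of numbers, 5 for each row, row after row: the shift along the tool's x, y, z in mm, then the turn about the tool's z in rad, then the closure, from 0 (fully open) to 1 (shut). A call has exactly 5 rows; each row shifts and turns the pose as measured when the row begins, along the tool's axes as they then stand; what a row does not reach is not made up. A row lasts 1/12 s, in which the tool goes at most 41.7 mm and 7.16 degrees, less where a joint would pass 70% of its speed; a pose out of reach is approached as far as the arm can. A call is refused whole if a number of a shift passes 41.7 or a number of a turn 0.125, either way. A call with a gripper value outside its range is refused whole. The fingers move at their own pace and stop on an object; "grip_force" is the grip in N (left out, the last holds). Time passes only in rows, so rows that do not move let the fingers close, or fill a call up. It gives the time, the measured TCP pose, the force and the opening at its end, in the units of the state.
- sense(): the state, without advancing time (a new reading comes with each control period).
- grab_frame(name): name is "scene" or "top"; returns a dict with "pixels" (400x640x3 uint8, blue, green, red), "vertical_fov" (degrees; the focal length in pixels is half the picture's height over the tangent of half this angle, whatever the lens; pixels are square), "cx", "cy" (the principal point, pixels), "world_from_camera" (4x4, takes a point from camera to world coordinates). Camera axes: x right, y down, z forward; pixel columns grow to the right and rows downward; lengths in m; the calibration is good to about 2 mm. A picture is of the moment at which its call begins. There is no depth.
- hand_in(): hands the job in, once; it reports no verdict.
The state is a dict: "time_s": time; "joint_pos": joint angles; "qd": joint speeds; "joint_efforts": joint torques, N m; "tool_pos": TCP position; "eef_rot": TCP orientation; "ft_force": force on the tool from outside, world axes, zero at the start; "ft_torque": the same for the moment, N m; "grip_width": finger opening in m.
Only numpy, scipy, OpenCV 4.12 (cv2) and the standard library are available. Lean on these libraries where they do the work, as an engineer would, in place of code of your own. Each camera call takes 0.05 s, during which the arm holds its last target.

## Working session

There is one attempt and no reset: what is moved stays moved. The work goes in short steps, Python scripts to look and compute and a tool call to move; the robot and the scene stay as the last step left them, time stands still between calls to the robot, and variables do not carry over. Pictures are saved under pics/ and viewed, and the job is handed in when it is done.

Besides the shell and the picture viewer there is one more tool, called after ">>>" in YAML: its name, and indented under it one key for each argument. servo_tool: Moves the arm, as the interface text tells. Its arguments: {"type":"object","properties":{"targets":{"type":"array","items":{"type":"number"}},"grip_force":{"type":"number"}},"required":["targets"]}

```bash
mkdir -p pics
python3 - <<'E'
from bench import *
import cv2,pickle
s=sense();print(s)
for n in("scene","top"):
    f=grab_frame(n);cv2.imwrite(f"pics/{n}0.png",f["pixels"]);pickle.dump(f,open(f"{n}0.pkl","wb"))
    print(n,f["vertical_fov"],f["cx"],f["cy"],f["world_from_camera"])
E
```

```text
{'time_s': 0.0, 'joint_pos': array([ 5.52723961e+01,  1.66886542e+01, -8.83282339e+00,  6.45562278e+01,
        1.69216866e-03,  8.20188495e+01]), 'qd': array([-0.01898395,  0.12234994,  0.00952208, -0.04541542, -0.02208994,
        0.02660596]), 'joint_efforts': array([ 2.69992452e-04, -5.37144578e+01,  3.31374907e+01,  1.54488167e-02,
       -2.38471011e-04, -5.94371954e-06]), 'tool_pos': array([0.23599192, 0.46844941, 0.23072339]), 'eef_rot': array([[-8.93006707e-01,  4.50042649e-01, -7.96876000e-04],
       [ 4.50043302e-01,  8.93006059e-01, -1.09780788e-03],
       [ 2.17554729e-04, -1.33897851e-03, -9.99999080e-01]]), 'ft_force': array([-0.07092507,  0.38216096,  0.0617015 ]), 'ft_torque': array([-0.0199274 , -0.0684631 ,  0.02238288]), 'grip_width': 0.08519815068104482}
scene 53.68358950379091 317.58698960684904 193.28770506913185 [[-0.88213722  0.33122062 -0.33485344  0.83124862]
 [ 0.47095718  0.61160108 -0.63572279  0.57040246]
 [-0.00576777 -0.71849636 -0.6955068   0.611871  ]
 [ 0.          0.          0.          1.        ]]
top 52.81747482090658 318.9484141627447 193.56762771920341 [[-0.00931769 -0.98080105  0.19478828  0.38596615]
 [-0.99986612  0.01175872  0.01137912  0.05981734]
 [-0.01345112 -0.19465618 -0.9807793   1.01796374]
 [ 0.          0.          0.          1.        ]]
```

View pics/scene0.png

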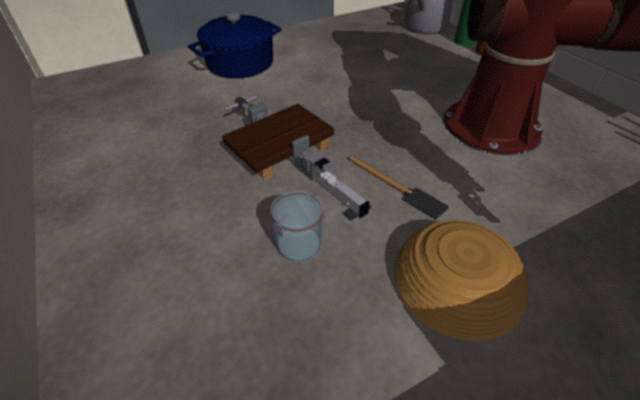

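View pics/top0.png

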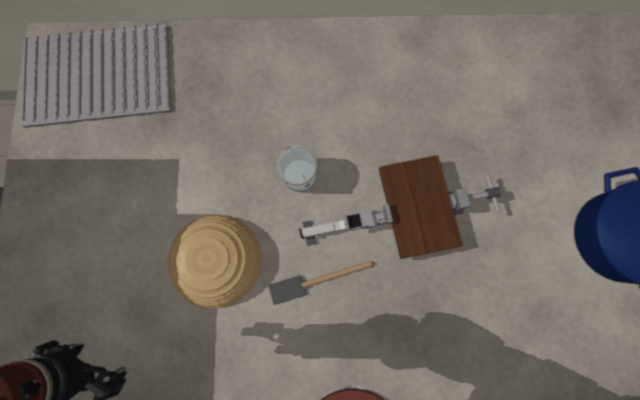

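The top view shows the board around (420,208), the black pad near (354,220) and the bar end near (303,232). The jar is at (298,168), the spatula runs from (270,290) to (372,264), and the banneton is at (215,260). I'll enlarge the clamp in both views.

Run:
```python
import cv2
a=cv2.imread("pics/top0.png")[185:255,280:410];b=cv2.imread("pics/scene0.png")[125:225,280:380]
cv2.imwrite("pics/topz.png",cv2.resize(a,None,fx=6,fy=6,interpolation=cv2.INTER_CUBIC))
cv2.imwrite("pics/scz.png",cv2.resize(b,None,fx=6,fy=6,interpolation=cv2.INTER_CUBIC))
```

```text
(no output)
```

View pics/topz.png

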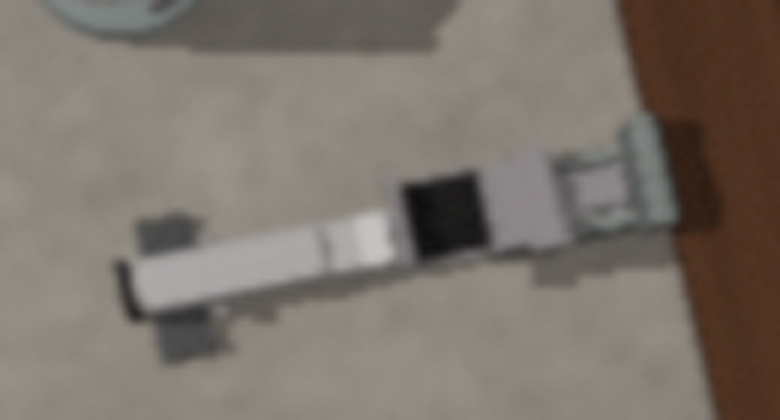

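View pics/scz.png

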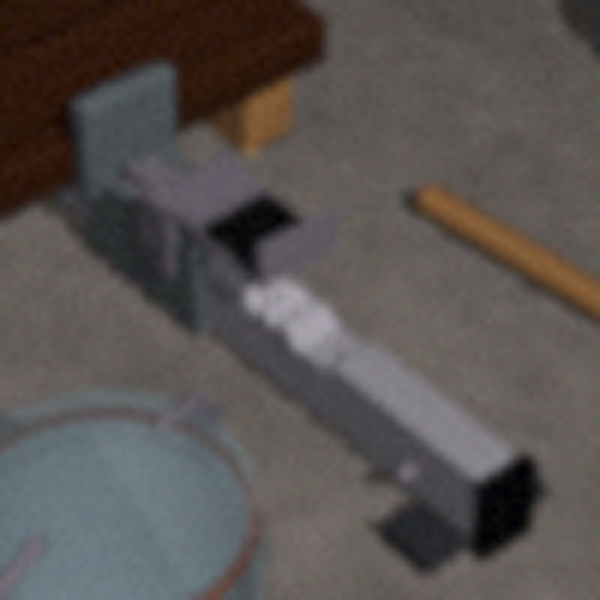

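```bash
cat > h.py <<'E'
import numpy as np,pickle
F={n:pickle.load(open(f"{n}0.pkl","rb")) for n in("top","scene")}
def ray(f,u,v):
    fl=200/np.tan(np.radians(f["vertical_fov"]/2));T=f["world_from_camera"]
    return T[:3,3],T[:3,:3]@np.array([(u-f["cx"])/fl,(v-f["cy"])/fl,1])
def onz(f,u,v,z):
    o,d=ray(f,u,v);return o+d*(z-o[2])/d[2]
def proj(f,p):
    T=f["world_from_camera"];c=T[:3,:3].T@(np.array(p)-T[:3,3]);fl=200/np.tan(np.radians(f["vertical_fov"]/2))
    return c[:2]/c[2]*fl+[f["cx"],f["cy"]]
E
python3 - <<'E'
from h import *
import cv2
t=F["top"];s=F["scene"]
zt=lambda u,v:((u+.5)/6-.5+280,(v+.5)/6-.5+185)
zs=lambda u,v:((u+.5)/6-.5+280,(v+.5)/6-.5+125)
P={}
for n,f,lo,x0,y0 in(("top",t,zt,(340,200),(372,240)),("scene",s,zs,(308,150),(335,172))):
    im=f["pixels"].astype(int).sum(2)
    m=np.zeros(im.shape,np.uint8);m[x0[1]:y0[1],x0[0]:y0[0]]=(im[x0[1]:y0[1],x0[0]:y0[0]]<150)
    k,l,st,c=cv2.connectedComponentsWithStats(m);i=1+np.argmax(st[1:,4]);print(n,c[i],st[i])
    P[n]=onz(f,*c[i],.06);print(P[n])
# bar top sides in top view zoom (z=.036)
a=[onz(t,*zt(*p),.036) for p in((133,259),(320,228),(147,312),(325,270))]
for p in a:print(p)
print("yaws",[np.degrees(np.arctan2(*(a[i][:2]-a[j][:2])[::-1])) for i,j in((0,1),(2,3))])
e=onz(t,*zt(140,286),.036);d=e-P["top"];print("end",e,"axis to pad",np.degrees(np.arctan2(d[1],d[0])),np.linalg.norm(d[:2]))
j=[onz(t,*zt(*p),.08) for p in((635,118),(663,222))];print("jaw plate back edge",j)
b=[onz(t,u,v,.058) for u,v in((380,167),(438,156),(461,247),(402,258))];print("board",b)
for i in range(4):
  d=b[(i+1)%4]-b[i];print(np.degrees(np.arctan2(d[1],d[0])),np.linalg.norm(d))
E
```

```text
top [353.77777778 220.79259259] [348 215  13  13 135]
[ 0.50888254 -0.01170473  0.06      ]
scene [320.98888889 162.93333333] [314 158  15  13  90]
[ 0.51420586 -0.01444945  0.06      ]
[0.49624999 0.11407623 0.036     ]
[0.50811411 0.03766565 0.036     ]
[0.47461693 0.10841134 0.036     ]
[0.49091619 0.03590803 0.036     ]
yaws [np.float64(98.82572859381939), np.float64(102.66986568263579)]
end [0.48520642 0.11123794 0.036     ] axis to pad 100.90049379412832 0.12520166742433675
jaw plate back edge [array([ 0.54470629, -0.08571943,  0.08      ]), array([ 0.50352111, -0.09490007,  0.08      ])]
board [array([ 0.64137785, -0.07969301,  0.058     ]), array([ 0.66754263, -0.22350452,  0.058     ]), array([ 0.44422553, -0.26264552,  0.058     ]), array([ 0.4199814 , -0.12270329,  0.058     ])]
-79.68850701591498 0.14617231107430756
-170.05869145685972 0.22672129221016146
99.82858887935639 0.14202678147992065
10.993806338918706 0.2255355267088437
```

```bash
cat > plan.py <<'E'
from h import *
from bench import sense
def plan(target,yaw,n,zoff=None):
    s=sense();p=s["tool_pos"].copy();R=s["eef_rot"].copy();y=np.arctan2(R[1,0],R[0,0])
    dy=(yaw-y+np.pi)%(2*np.pi)-np.pi;q=p.copy()
    print("pos",p.round(4),"turn",-dy)
    for i in range(n):
        a=y+dy*i/n;d=(np.array(target)-p)/n
        x=np.array([np.cos(a),np.sin(a)]);Y=np.array([np.sin(a),-np.cos(a)])
        print([round(1000*d[:2]@x,1),round(1000*d[:2]@Y,1),round(-1000*d[2],1),round(-dy/n,4),1])
E
python3 -c "
from plan import *
plan([.5095,-.010,.15],np.radians(100.4),15)"
```

```text
pos [0.236  0.4685 0.2308] turn 0.9224623047438989
[np.float64(-30.6), np.float64(-20.3), np.float64(5.4), np.float64(0.0615), 1]
[np.float64(-31.8), np.float64(-18.4), np.float64(5.4), np.float64(0.0615), 1]
[np.float64(-32.9), np.float64(-16.4), np.float64(5.4), np.float64(0.0615), 1]
[np.float64(-33.8), np.float64(-14.3), np.float64(5.4), np.float64(0.0615), 1]
[np.float64(-34.7), np.float64(-12.2), np.float64(5.4), np.float64(0.0615), 1]
[np.float64(-35.3), np.float64(-10.1), np.float64(5.4), np.float64(0.0615), 1]
[np.float64(-35.9), np.float64(-7.9), np.float64(5.4), np.float64(0.0615), 1]
[np.float64(-36.3), np.float64(-5.6), np.float64(5.4), np.float64(0.0615), 1]
[np.float64(-36.6), np.float64(-3.4), np.float64(5.4), np.float64(0.0615), 1]
[np.float64(-36.7), np.float64(-1.1), np.float64(5.4), np.float64(0.0615), 1]
[np.float64(-36.7), np.float64(1.1), np.float64(5.4), np.float64(0.0615), 1]
[np.float64(-36.6), np.float64(3.4), np.float64(5.4), np.float64(0.0615), 1]
[np.float64(-36.3), np.float64(5.6), np.float64(5.4), np.float64(0.0615), 1]
[np.float64(-35.9), np.float64(7.8), np.float64(5.4), np.float64(0.0615), 1]
[np.float64(-35.3), np.float64(10.0), np.float64(5.4), np.float64(0.0615), 1]
```

>>> servo_tool:
  targets: [-31,-20,3,0.06,1,-32,-18,3,0.06,1,-33,-16,3,0.06,1,-34,-14,3,0.06,1,-35,-12,3,0.06,1]
  grip_force: 60

```text
time_s: 0.52
tool_pos: [0.3286, 0.3096, 0.2137]
eef_rot: [[-0.72, 0.693, -0.002], [0.693, 0.72, 0.0], [0.002, -0.001, -1.0]]
ft_force: [0.7, 0.1, -0.5]
grip_width: 0.0252
```

>>> servo_tool:
  targets: [-35,-10,5,0.06,1,-36,-8,5,0.06,1,-36,-6,5,0.06,1,-36,-3,5,0.06,1,-36,-1,5,0.06,1]

```text
time_s: 0.93
tool_pos: [0.4215, 0.1436, 0.1872]
eef_rot: [[-0.471, 0.882, -0.002], [0.882, 0.471, 0.001], [0.002, -0.002, -1.0]]
ft_force: [1.5, 0.5, 0.3]
grip_width: 0.0002
```

```bash
python3 -c "
from plan import *
plan([.5095,-.010,.15],np.radians(100.4),10)"
```

```text
pos [0.4215 0.1436 0.1872] turn 0.3087914166698251
[np.float64(-17.7), np.float64(0.5), np.float64(3.7), np.float64(0.0309), 1]
[np.float64(-17.7), np.float64(1.1), np.float64(3.7), np.float64(0.0309), 1]
[np.float64(-17.6), np.float64(1.6), np.float64(3.7), np.float64(0.0309), 1]
[np.float64(-17.6), np.float64(2.2), np.float64(3.7), np.float64(0.0309), 1]
[np.float64(-17.5), np.float64(2.7), np.float64(3.7), np.float64(0.0309), 1]
[np.float64(-17.4), np.float64(3.2), np.float64(3.7), np.float64(0.0309), 1]
[np.float64(-17.3), np.float64(3.8), np.float64(3.7), np.float64(0.0309), 1]
[np.float64(-17.2), np.float64(4.3), np.float64(3.7), np.float64(0.0309), 1]
[np.float64(-17.0), np.float64(4.8), np.float64(3.7), np.float64(0.0309), 1]
[np.float64(-16.9), np.float64(5.4), np.float64(3.7), np.float64(0.0309), 1]
```

>>> servo_tool:
  targets: [-19,0,4,0.035,1,-19,1,4,0.035,1,-19,2,4,0.035,1,-19,2,4,0.035,1,-19,3,4,0.035,1]

```text
time_s: 1.35
tool_pos: [0.4693, 0.0509, 0.1648]
eef_rot: [[-0.294, 0.956, -0.004], [0.956, 0.294, -0.0], [0.001, -0.004, -1.0]]
ft_force: [-0.1, 0.8, -1.0]
grip_width: 0.0
```

>>> servo_tool:
  targets: [-19,3,4,0.035,1,-18,4,4,0.035,1,-18,4,4,0.035,1,-18,5,4,0.03,1,0,0,0,0,1]

```text
time_s: 1.77
tool_pos: [0.5038, -0.0226, 0.1458]
eef_rot: [[-0.151, 0.989, -0.007], [0.989, 0.151, -0.001], [0.0, -0.007, -1.0]]
ft_force: [0.1, -0.2, 0.4]
grip_width: 0.0002
```

```bash
python3 -c "
from plan import *
plan([.5095,-.010,.10],np.radians(100.4),5)"
```

```text
pos [ 0.5038 -0.0226  0.1458] turn -0.030069941919874665
[np.float64(2.3), np.float64(1.5), np.float64(9.2), np.float64(-0.006), 1]
[np.float64(2.3), np.float64(1.5), np.float64(9.2), np.float64(-0.006), 1]
[np.float64(2.3), np.float64(1.5), np.float64(9.2), np.float64(-0.006), 1]
[np.float64(2.3), np.float64(1.6), np.float64(9.2), np.float64(-0.006), 1]
[np.float64(2.3), np.float64(1.6), np.float64(9.2), np.float64(-0.006), 1]
```

>>> servo_tool:
  targets: [3,2,12,-0.007,1,3,2,12,-0.007,1,3,2,12,-0.007,1,3,2,12,-0.007,1,1,0,0,0,1]

```text
time_s: 2.18
tool_pos: [0.5086, -0.0087, 0.0953]
eef_rot: [[-0.178, 0.984, -0.008], [0.984, 0.178, 0.0], [0.002, -0.008, -1.0]]
ft_force: [-0.8, 0.6, -0.3]
grip_width: -0.0003
```

Run:
```python
from plan import *
from bench import *
import cv2
plan([.5095,-.010,.075],np.radians(100.4),5)
for n,r in(("scene",(125,225,270,400)),("top",(160,260,280,410))):
    f=grab_frame(n);cv2.imwrite(f"pics/{n}1.png",cv2.resize(f["pixels"][r[0]:r[1],r[2]:r[3]],None,fx=6,fy=6,interpolation=cv2.INTER_CUBIC))
```

```text
pos [ 0.5086 -0.0087  0.0953] turn -0.00282593740161019
[np.float64(-0.3), np.float64(0.1), np.float64(4.1), np.float64(-0.0006), 1]
[np.float64(-0.3), np.float64(0.1), np.float64(4.1), np.float64(-0.0006), 1]
[np.float64(-0.3), np.float64(0.1), np.float64(4.1), np.float64(-0.0006), 1]
[np.float64(-0.3), np.float64(0.1), np.float64(4.1), np.float64(-0.0006), 1]
[np.float64(-0.3), np.float64(0.1), np.float64(4.1), np.float64(-0.0006), 1]
```

View pics/scene1.png

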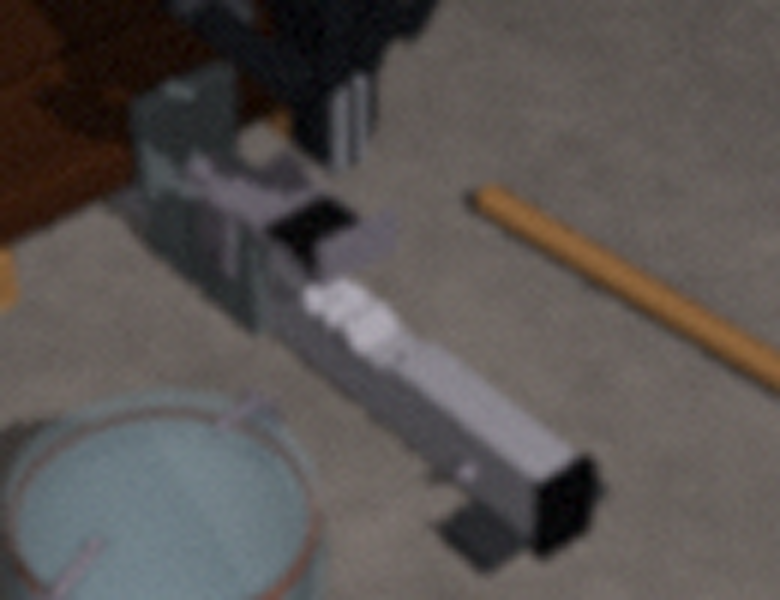

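View pics/top1.png

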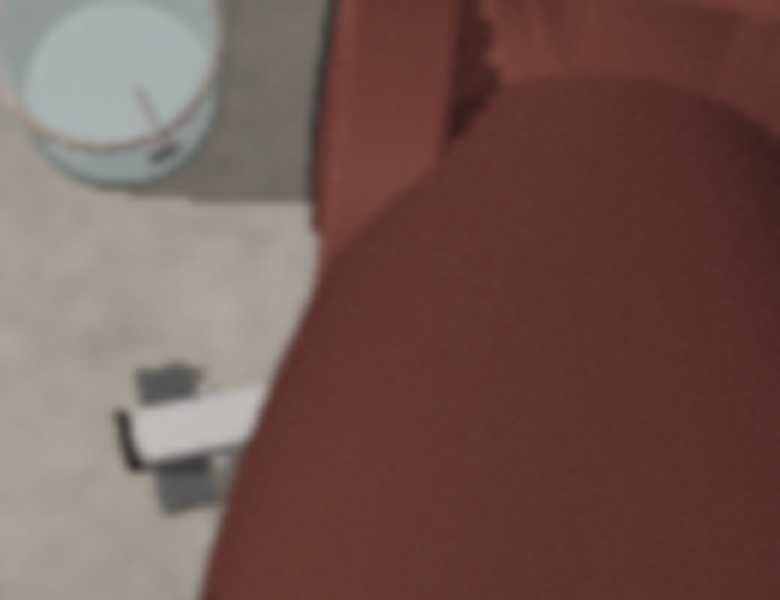

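Run:
```python
from plan import *
f=F["scene"];u=np.array([-.18,.984,0]);v=np.array([.984,.18,0]);t=np.array([.5086,-.0087,.0953])
k=lambda p:((proj(f,p)-[270,125]+.5)*6-.5).round()
print("tip",k(t),[k(t+a*u*.011+b*v*.012) for a in(-1,1) for b in(-1,1)])
for c in((.510,-.013,.06),(.5142,-.0144,.06)):
  print("pad",[k(np.array(c)+a*u*.018+b*v*.018) for a in(-1,1) for b in(-1,1)])
```

```text
tip [330. 157.] [array([337., 129.]), array([284., 155.]), array([376., 159.]), array([323., 186.])]
pad [array([328., 185.]), array([251., 224.]), array([390., 234.]), array([313., 274.])]
pad [array([316., 186.]), array([239., 225.]), array([378., 235.]), array([301., 276.])]
```

The fingertip (ending near crop pixel (345,165)) hangs above the black pad (about (310,230)), in line with the bar. The top view is blocked by the arm. I'll go down.

>>> servo_tool:
  targets: [0,1,8,0,1,0,0,8,0,1,0,0,7,0,1,0,0,4,0,1,0,0,0,0,1]

```text
time_s: 2.7
tool_pos: [0.5116, -0.0091, 0.0698]
eef_rot: [[-0.177, 0.984, -0.003], [0.984, 0.177, -0.001], [-0.001, -0.003, -1.0]]
ft_force: [-0.3, 0.1, -0.0]
grip_width: 0.0001
```

>>> servo_tool:
  targets: [0,0,2,0,1,0,0,2,0,1,0,0,2,0,1,0,0,2,0,1,0,0,2,0,1]

```text
time_s: 3.12
tool_pos: [0.5119, -0.0091, 0.0594]
eef_rot: [[-0.177, 0.984, -0.002], [0.984, 0.177, -0.001], [-0.0, -0.002, -1.0]]
ft_force: [-3.3, 6.4, 9.2]
grip_width: 0.0001
```

>>> servo_tool:
  targets: [0,0,1.5,0,1,0,0,1.5,0,1,0,0,1.5,0,1,0,0,1.5,0,1,0,0,1.5,0,1]

```text
time_s: 3.53
tool_pos: [0.5112, -0.0054, 0.0531]
eef_rot: [[-0.179, 0.984, -0.002], [0.984, 0.179, 0.007], [0.007, -0.001, -1.0]]
ft_force: [-3.5, 2.5, 7.6]
grip_width: -0.0002
```

>>> servo_tool:
  targets: [0,0,1,0,1,0,0,1,0,1,0,0,1,0,1,0,0,1,0,1,0,0,0.5,0,1]

```text
time_s: 3.95
tool_pos: [0.5109, -0.0039, 0.0501]
eef_rot: [[-0.18, 0.984, -0.001], [0.984, 0.18, 0.009], [0.009, 0.0, -1.0]]
ft_force: [-2.5, 0.0, 6.6]
grip_width: 0.0001
```

Run:
```python
from bench import *
import cv2
print(sense()["ft_force"])
for n,r in(("scene",(125,225,270,400)),):
    f=grab_frame(n);cv2.imwrite(f"pics/{n}2.png",cv2.resize(f["pixels"][r[0]:r[1],r[2]:r[3]],None,fx=6,fy=6,interpolation=cv2.INTER_CUBIC))
```

```text
[-2.46378815  0.0295243   6.62733292]
```

View pics/scene2.png

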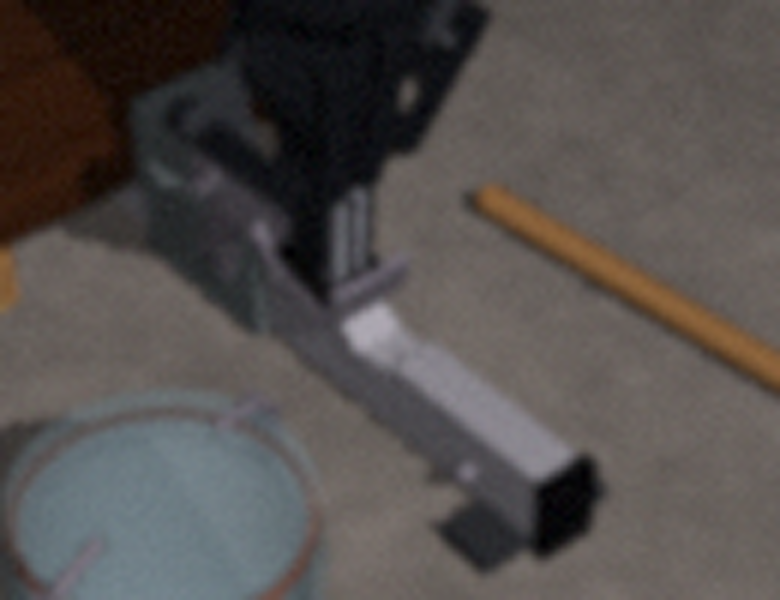

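The scene view shows the lip dropped to about (370,285) with the fingertip on the pad, so the lever is down. Next I'll push along the bar.

>>> servo_tool:
  targets: [1,0,0.7,0,1,1.5,0,0.7,0,1,2,0,0.7,0,1,2,0,0.7,0,1,2,0,0.7,0,1]

```text
time_s: 4.42
tool_pos: [0.5116, 0.002, 0.0486]
eef_rot: [[-0.179, 0.984, 0.003], [0.984, 0.179, 0.003], [0.003, 0.004, -1.0]]
ft_force: [-0.7, -2.5, 4.8]
grip_width: 0.0004
```

>>> servo_tool:
  targets: [3,-1,0.5,0,1,3,-1,0.5,0,1,3,-1,0.5,0,1,3,-1,0.5,0,1,3,-1,0.5,0,1]

```text
time_s: 4.83
tool_pos: [0.5083, 0.0161, 0.0476]
eef_rot: [[-0.178, 0.984, 0.013], [0.984, 0.178, 0.001], [-0.001, 0.013, -1.0]]
ft_force: [4.6, -1.8, 4.2]
grip_width: 0.0002
```

Run:
```python
from bench import *
import cv2
print(sense()["ft_force"])
for n,r in(("scene",(125,225,270,400)),):
    f=grab_frame(n);cv2.imwrite(f"pics/{n}3.png",cv2.resize(f["pixels"][r[0]:r[1],r[2]:r[3]],None,fx=6,fy=6,interpolation=cv2.INTER_CUBIC))
```

```text
[ 4.57673352 -1.77739012  4.17153347]
```

View pics/scene3.png

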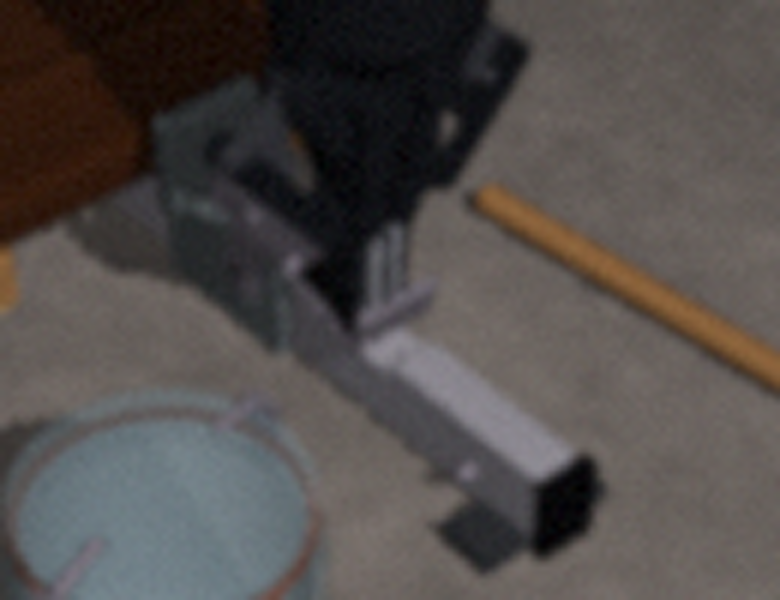

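The jaw has left the board: the plate moved from about (135,130) to (158,150) in the crop, with the lever still down. I'll keep pushing.

>>> servo_tool:
  targets: [4,0,0.5,0,1,4,0,0.5,0,1,4,0,0.5,0,1,4,0,0.5,0,1,4,0,0.5,0,1]

```text
time_s: 5.3
tool_pos: [0.5044, 0.0371, 0.0461]
eef_rot: [[-0.178, 0.984, 0.013], [0.984, 0.178, -0.0], [-0.002, 0.013, -1.0]]
ft_force: [-0.8, -4.0, 16.8]
grip_width: 0.0001
```

>>> servo_tool:
  targets: [4,0,0.4,0,1,4,0,0.4,0,1,4,0,0.4,0,1,4,0,0.4,0,1,4,0,0.4,0,1]

```text
time_s: 5.72
tool_pos: [0.5002, 0.058, 0.0462]
eef_rot: [[-0.178, 0.984, 0.014], [0.984, 0.178, -0.003], [-0.005, 0.013, -1.0]]
ft_force: [0.9, -3.2, 12.6]
grip_width: 0.0
```

>>> servo_tool:
  targets: [4,0,0.3,0,1,4,0,0.3,0,1,4,0,0.3,0,1,4,0,0.3,0,1,4,0,0.3,0,1]

```text
time_s: 6.13
tool_pos: [0.4961, 0.0791, 0.0463]
eef_rot: [[-0.178, 0.984, 0.015], [0.984, 0.178, -0.005], [-0.007, 0.014, -1.0]]
ft_force: [0.1, -2.9, 10.1]
grip_width: -0.0001
```

>>> servo_tool:
  targets: [3,0,0.3,0,1,3,0,0.3,0,1,3,0,0.3,0,1,2,0,0.3,0,1,2,0,0.3,0,1]

```text
time_s: 6.55
tool_pos: [0.4933, 0.0936, 0.0463]
eef_rot: [[-0.179, 0.984, 0.016], [0.984, 0.179, -0.006], [-0.009, 0.014, -1.0]]
ft_force: [1.7, -2.8, 10.8]
grip_width: 0.0
```

>>> servo_tool:
  targets: [2,0,0.3,0,1,2,0,0.3,0,1,2,0,0.3,0,1,2,0,0.3,0,1,2,0,0.3,0,1]

```text
time_s: 6.97
tool_pos: [0.4911, 0.1047, 0.0463]
eef_rot: [[-0.179, 0.984, 0.016], [0.984, 0.18, -0.008], [-0.011, 0.015, -1.0]]
ft_force: [2.4, -2.9, 10.2]
grip_width: 0.0002
```

>>> servo_tool:
  targets: [1.5,0,0.2,0,1,1.5,0,0.2,0,1,1.5,0,0.2,0,1,1.5,0,0.2,0,1,1.5,0,0.2,0,1]

```text
time_s: 7.38
tool_pos: [0.4898, 0.1109, 0.0463]
eef_rot: [[-0.179, 0.984, 0.018], [0.984, 0.179, -0.015], [-0.018, 0.015, -1.0]]
ft_force: [5.1, -14.3, 8.6]
grip_width: 0.0003
```

Run:
```python
from bench import *
import cv2
print(sense()["ft_force"])
for n,r in(("scene",(125,225,270,400)),):
    f=grab_frame(n);cv2.imwrite(f"pics/{n}4.png",cv2.resize(f["pixels"][r[0]:r[1],r[2]:r[3]],None,fx=6,fy=6,interpolation=cv2.INTER_CUBIC))
```

```text
[  5.14993391 -14.31017231   8.56149677]
```

View pics/scene4.png

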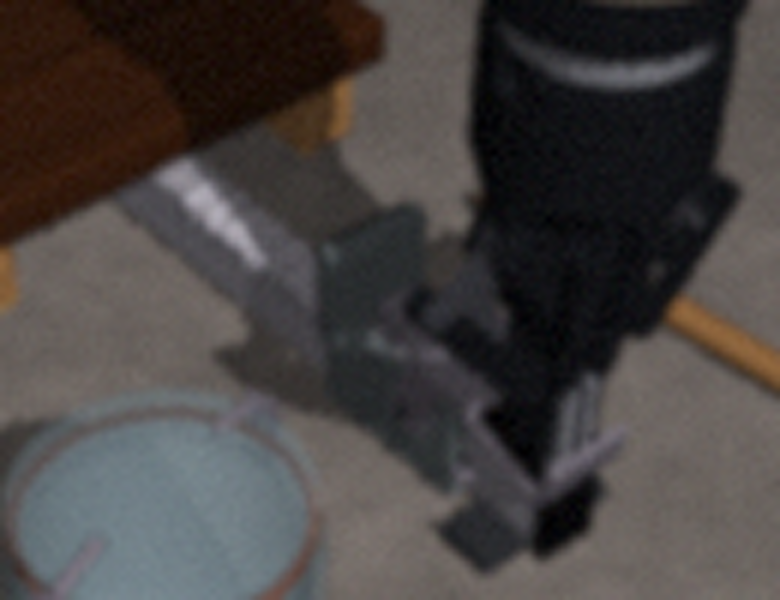

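The side force jumped to 14 N and the jaw stands at the bar's end, so it is on the stop. I'll relax and lift, easing back slightly as the lever rises.

>>> servo_tool:
  targets: [0,0,0,0,1,0,0,-1,0,1,0,0,-2,0,1,-0.5,0,-2,0,1,-1,0,-2,0,1]

```text
time_s: 7.85
tool_pos: [0.4898, 0.1083, 0.0529]
eef_rot: [[-0.177, 0.984, 0.018], [0.984, 0.177, -0.02], [-0.023, 0.014, -1.0]]
ft_force: [2.4, -2.5, 2.6]
grip_width: -0.0004
```

>>> servo_tool:
  targets: [-1,0,-2,0,1,-1,0,-2,0,1,-1,0,-2,0,1,-1,0,-2,0,1,-1,0,-2,0,1]

```text
time_s: 8.27
tool_pos: [0.489, 0.1033, 0.0628]
eef_rot: [[-0.177, 0.984, 0.015], [0.984, 0.178, -0.021], [-0.023, 0.011, -1.0]]
ft_force: [4.5, -3.1, 0.1]
grip_width: 0.0002
```

>>> servo_tool:
  targets: [-1,0,-2,0,1,-1,0,-3,0,1,-1,0,-4,0,1,0,0,-5,0,1,0,0,-5,0,1]

```text
time_s: 8.68
tool_pos: [0.4848, 0.1013, 0.0815]
eef_rot: [[-0.178, 0.984, 0.006], [0.984, 0.178, -0.018], [-0.019, 0.003, -1.0]]
ft_force: [0.0, -0.5, -0.2]
grip_width: -0.0002
```

>>> servo_tool:
  targets: [0,0,-12,0,1,0,0,-20,0,1,0,0,-20,0,1,0,0,-20,0,1,0,0,-20,0,1]

```text
time_s: 9.1
tool_pos: [0.479, 0.1039, 0.1752]
eef_rot: [[-0.179, 0.984, -0.004], [0.984, 0.179, -0.017], [-0.016, -0.007, -1.0]]
ft_force: [0.9, 0.1, -0.4]
grip_width: 0.0003
```

>>> servo_tool:
  targets: [0,0,-20,0,1,0,0,-10,0,1,0,-40,0,0,1,0,-40,0,0,1,0,-20,0,0,1]

```text
time_s: 9.52
tool_pos: [0.3827, 0.0878, 0.2124]
eef_rot: [[-0.181, 0.984, 0.003], [0.983, 0.181, -0.014], [-0.015, 0.0, -1.0]]
ft_force: [0.2, 0.1, 0.1]
grip_width: -0.0001
```

Run:
```python
from bench import *
import cv2
print(sense()["ft_force"])
f=grab_frame("scene");cv2.imwrite("pics/scene5.png",cv2.resize(f["pixels"][125:225,270:400],None,fx=6,fy=6,interpolation=cv2.INTER_CUBIC))
f=grab_frame("top");cv2.imwrite("pics/top5.png",f["pixels"])
```

```text
[0.21572139 0.07793103 0.06453292]
```

View pics/scene5.png

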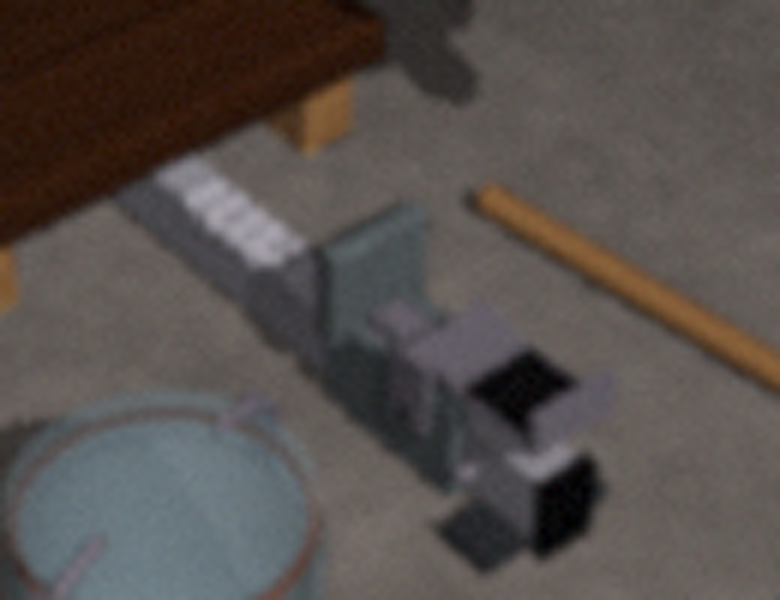

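View pics/top5.png

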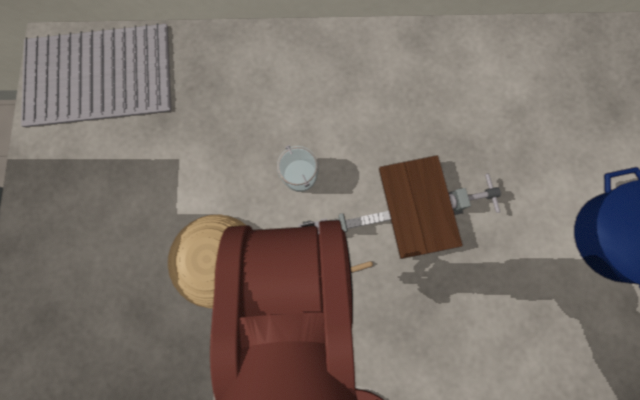

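The lever is up and the plate corner is at (322,255), as it was when held on the stop. The board, jar and spatula look unmoved. I'll measure the jaw travel before handing in.

Run:
```python
from h import *
from bench import *
import cv2
f=grab_frame("scene");im=f["pixels"].astype(int).sum(2)
m=np.zeros(im.shape,np.uint8);m[180:197,345:367]=im[180:197,345:367]<150
k,l,st,c=cv2.connectedComponentsWithStats(m);i=1+np.argmax(st[1:,4]);print(c[i],st[i])
p=onz(f,*c[i],.06);d=p-np.array([.51420586,-.01444945,.06]);print(p,d,np.linalg.norm(d))
g=grab_frame("top")["pixels"].astype(int);d0=np.abs(g-F["top"]["pixels"]).sum(2)
print("board area diff",d0[150:265,385:465].mean(),"noise",d0[30:120,400:600].mean(),"jar",d0[140:195,275:320].mean())
s=sense();print(s["qd"].round(2),s["time_s"])
```

```text
[356.08264463 189.4214876 ] [348 184  17  13 121]
[0.49164144 0.0931837  0.06      ] [-2.25644195e-02  1.07633145e-01 -5.55111512e-17] 0.10997293745188401
board area diff 27.294347826086955 noise 34.239333333333335 jar 34.616565656565655
[ 0.06  1.77  1.78 -0.46 -0.09  0.08] 9.7167
```

Pad travel measures 110.0 mm, which is the full travel.

>>> servo_tool:
  targets: [0,0,0,0,1,0,0,0,0,1,0,0,0,0,1,0,0,0,0,1,0,0,0,0,1]

```text
time_s: 10.13
tool_pos: [0.3894, 0.0886, 0.2129]
eef_rot: [[-0.181, 0.984, 0.007], [0.983, 0.181, -0.014], [-0.015, 0.004, -1.0]]
ft_force: [0.6, -0.2, -0.0]
grip_width: -0.0001
```

```bash
python3 -c "
from bench import *
print(hand_in())"
```

```text
the job is handed in; nothing more can be done
None
```

The clamp is open and the job is handed in at about 10 s of the 34 s allowed. With the fingers shut, I pressed the release lever down, pushed the jaw back until it hit the stop, eased off and withdrew clear.

- **Jaw:** the camera put the pad's travel at 110.0 mm, against a full travel of 110 mm. The plate stayed in place after the finger left.
- **Lever:** it looked sprung up in the last scene picture. I judged this by eye and did not measure it.
- **Board and jar:** their patches of the top view changed about as much as empty counter does (board 27, jar 35, counter 34), so neither showed any shift.
- **Spatula and banneton:** I only checked these by eye, because the arm partly hid both in the last top view. What could be seen looked unmoved.
- **Forces:** the highest wrist force I read was about 18 N, taken at the end of each move. The wrist read near zero at the end, so the robot was touching nothing.
- **Disagreement between views:** the two cameras differed by about 6 mm on where the pad started, which did not affect the press. The travel figure comes from the scene camera alone.

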